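# Clearing up after breakfast: kettle off the warmer, cover on, jars to the fridge tray

### The arm

A 6-joint arm with a two-finger parallel gripper is mounted at the origin on the work surface. World frame = base frame: x ahead of the robot, y to its left, z up, the work surface at z = 0. Lengths are in m, angles in rad, forces in N, time in s.
With the tool pointing down it reaches from about 0.35 to 0.775 m from the base axis. Payload 5.5 kg.
Tool frame: the origin (TCP) lies between the finger pads; the fingertips stand 8 mm ahead of it and the grasp point (between the pads) lies 11 mm behind it; z points along the fingers, y is the line along which they close (so a half turn about z gives the same grasp; the last joint's range is limited). The gripper opens to 85 mm and grips with 20 to 120 N. Pads are 22 mm wide; open, the fingers measure 114 mm over their backs; the gripper's body (76 mm by 85 mm) begins 54 mm behind the grasp point. The pads swing forward as they close: fully open they stand 13 mm farther back than shut.
Start: joints at [0.97, 0.313, 0.046, 1.304, 0, 1.431], TCP at [0.256, 0.515, 0.239] pointing down, gripper open.
Joint ranges: [-2.76, 2.76], [-0.86, 1.69], [-1.03, 1.26], [-2.2, 2.34], [-1.47, 1.5], [-3.14, 3.14]. Speed limits (rad/s): [2.57, 2.57, 3.14, 3.14, 3.14, 3.14].

### API

Orientations are given as a unit quaternion [w, x, y, z].
In Python, from workcell import env gives the robot as it stands.
- The arm moves only by the tool move_arm, never from a script. Its argument "moves" is one flat list of numbers, 5 for each row, row after row: the shift along the world's x, y, z in m, then the turn about the world's z in rad, then the finger opening in m, from 0 to 0.0854. A call has 1 to 12 rows; each row is the pose to reach, as a shift and turn from the pose commanded when the call began; what a row does not reach only later rows make up. A row lasts 1/12 s, in which the tool goes at most 41.7 mm and 7.16 degrees, less where a joint would pass 70% of its speed; a pose out of reach is approached as far as the arm can. A call with a gripper value outside its range is refused whole. The fingers move at their own pace and stop on an object; "newtons" is the grip in N (left out, the last holds). Time passes only in rows, so rows that repeat a pose let the fingers close. It gives the time, the measured TCP pose, the force, the opening and the grip force at its end, in the units of the state.
- env.get_state(): the state, without advancing time (a new reading comes with each control period).
- env.read_camera(name): name is "scene" or "side" or "wrist"; returns a dict with "pixels" (400x640x3 uint8, red, green, blue), "camera_matrix" (3x3 intrinsics, pixels), "distortion" ([k1, k2, p1, p2, k3] as OpenCV has them; the pictures are not rectified), "rvec" (rotation vector, rad) and "tvec" (3), from world to camera coordinates, as OpenCV has them. Camera axes: x right, y down, z forward; pixel columns grow to the right and rows downward; lengths in m; the calibration is good to about 2 mm. A picture is of the moment at which its call begins. There is no depth.
- env.hand_in(): hands the job in; it is judged then, once.
The state is a dict: "clock": time; "joint_pos": joint angles; "qvel": joint speeds; "tau": joint torques, N m; "tcp_pos": TCP position; "orientation": TCP orientation; "wrist_force": force on the tool from outside, world axes, zero at the start; "ft_torque": the same for the moment, N m; "finger_gap": finger opening in m; "grip_force": force on a finger pad.
Only numpy, scipy, OpenCV 4.12 (cv2) and the standard library are available. Lean on these libraries where they do the work, as an engineer would, in place of code of your own. Each camera call takes 0.05 s, during which the arm holds its last target. There are 200 camera calls.

### The job

Breakfast is over: lift the kettle off its warmer stand and set it down upright, well centred on the cork mat beside it, then lay the warmer's cover, knob up, fully down in the recess in the top of the empty stand. Take every jar off the lazy Susan (it spins freely) and stand it upright, lid up, in a pocket of the white fridge tray. Keep the kettle upright throughout and do not disturb the sugar bowl, pepper mill, saucers and spatula.

Things in the scene. Friction and masses are not known exactly. Their poses are not given: they have to be found in the camera images.
- kettle: blue closed kettle, 0.6 kg: round body 128 mm across, 100 tall, flat foot 116 across. A fixed dark wooden arched handle stands over the lid along the kettle's x axis: round bar 12 thick, level and straight for 70 mm, centre line 152 above the foot, 46 clear below; arch span 110. Spout towards +x, reaching 97 from the axis, 92 high. Origin: centre of the foot; z up
- kettle_grip (a point): middle of the kettle's handle bar, on the bar's centre line (axes as the kettle's)
- stand: fixed round steel warmer stand (switched off), 136 mm across, 60 tall; in its top a round recess 90 across and 14 deep. At the start the kettle stands on it. Origin: centre of its underside
- stand_well (a point): centre of the floor of the stand's recess, 46 mm above the counter
- mat: fixed round cork mat, 156 mm across, 6 thick, beside the stand (nearer to the robot or farther). Origin: centre of its underside
- cover: the stand's cover, 0.15 kg: steel disc 80 mm across, 14 thick, fits the stand's recess with 5 to spare all round (then flush); red knob on top, 26 thick, from 22 to 50 above the underside. Starts on the turntable, knob up. Origin: centre of the underside; z towards the knob
- turntable: fixed foot of the wooden lazy Susan. On it a disc 330 mm across spins freely (hardly any friction) about the vertical through this origin; the disc's top is 32 mm above the counter. Origin: centre of the underside. It may stand left or right
- tray: fixed white fridge tray, 190 (its x) by 280 (its y) mm, 20 tall, walls 5, on the other side from the turntable. 2 by 3 pockets of 87 by 86 mm, centres at x = -46 or +46, y = -92, 0 or +92 in the tray's axes, floor 5 above the counter. Origin: centre of the underside
- jar_jam: closed jar, amber with a red lid, 58 mm across, 66 tall (the top 16 is the lid, weight low), 0.25 kg, starting upright on the turntable; may be absent (None). Origin: centre of the underside; z towards the lid
- jar_honey: closed jar, yellow with a brass lid, 58 mm across, 66 tall (the top 16 is the lid, weight low), 0.25 kg, starting upright on the turntable; may be absent (None). Origin: centre of the underside; z towards the lid
- jar_mustard: closed jar, yellow with a green lid, 58 mm across, 66 tall (the top 16 is the lid, weight low), 0.25 kg, starting upright on the turntable; may be absent (None). Origin: centre of the underside; z towards the lid
- jar_pickle: closed jar, green with a white lid, 58 mm across, 66 tall (the top 16 is the lid, weight low), 0.25 kg, starting upright on the turntable; may be absent (None). Origin: centre of the underside; z towards the lid
- jar_plum: closed jar, blue with a black lid, 58 mm across, 66 tall (the top 16 is the lid, weight low), 0.25 kg, starting upright on the turntable; may be absent (None). Origin: centre of the underside; z towards the lid
- sugar_bowl: glass sugar bowl with its lid on, 90 wide, 95 tall mm; bystander, leave it alone
- pepper_mill: steel pepper mill, 56 wide, 170 tall mm; bystander, leave it alone
- saucer_a: white saucer, 120 wide, 16 tall mm; bystander, leave it alone
- saucer_b: blue saucer, 120 wide, 16 tall mm; bystander, leave it alone
- spatula: yellow silicone spatula lying flat, 240 mm long; origin about mid-length; bystander, leave it alone
Mind the look-alikes: they are no part of the job. Of the things that look like the mat, take the one that is farthest to the robot's left at the start.

How it is judged:
On the way, in this order (a step that is already met when the one before it is completed fails the run):
1. the kettle is held clear above the stand (z of kettle in the frame of stand above 0.068 m and contact force between the fingers and kettle above 0.5 N), for 0.2 s.
2. the kettle stands released on the cork mat (horizontal distance between kettle and mat below 0.03 m and z of kettle in the frame of mat between 0.002 and 0.011 m and angle between kettle's own z axis and vertical below 0.1 rad and linear speed of kettle below 0.03 m/s and contact force between the fingers and kettle below 0.1 N), for 0.3 s.
3. the cover lies released in the stand's recess, knob up (horizontal distance between cover and stand_well below 0.01 m and z of cover in the frame of stand_well between -0.004 and 0.004 m and angle between cover's own z axis and vertical below 0.08 rad and linear speed of cover below 0.03 m/s and contact force between the fingers and cover below 0.1 N), for 0.3 s.
At the end, for the whole second after the job is handed in: The kettle stands upright on the cork mat, its centre within 30 mm of the mat's; the cover lies flat in the recess of the stand, knob up (centre within 10 mm, height within 4 mm); every jar present stands upright (within 7 degrees) on the floor of the tray, lid up; all released and at rest (all of step 2 and all of step 3 and x of jar_jam in the frame of tray between -0.095 and 0.095 m and y of jar_jam in the frame of tray between -0.14 and 0.14 m and z of jar_jam in the frame of tray between 0 and 0.01 m and angle between each of jar_jam, jar_honey, jar_mustard, jar_pickle, jar_plum's own z axis and vertical below 0.12 rad and linear speed of each of jar_jam, jar_honey, jar_mustard, jar_pickle, jar_plum below 0.03 m/s and x of jar_honey in the frame of tray between -0.095 and 0.095 m and y of jar_honey in the frame of tray between -0.14 and 0.14 m and z of jar_honey in the frame of tray between 0 and 0.01 m and x of jar_mustard in the frame of tray between -0.095 and 0.095 m and y of jar_mustard in the frame of tray between -0.14 and 0.14 m and z of jar_mustard in the frame of tray between 0 and 0.01 m and x of jar_pickle in the frame of tray between -0.095 and 0.095 m and y of jar_pickle in the frame of tray between -0.14 and 0.14 m and z of jar_pickle in the frame of tray between 0 and 0.01 m and x of jar_plum in the frame of tray between -0.095 and 0.095 m and y of jar_plum in the frame of tray between -0.14 and 0.14 m and z of jar_plum in the frame of tray between 0 and 0.01 m); the robot touches nothing.
It fails at once if the kettle is tipped by more than 35 degrees (angle between kettle's own z axis and vertical above 0.61 rad).
It fails at once if a bystander is moved by more than 25 mm (distance of any of sugar_bowl, pepper_mill, saucer_a, saucer_b, spatula from where it was at the start of the episode above 0.025 m).
Of jar_jam, jar_honey, jar_mustard, jar_pickle, jar_plum only 3 to 5 are there at a start; the rules pass over those that are not, and their reading is None.
At some moment in a run one of jar_jam, jar_honey, jar_mustard, jar_pickle, jar_plum, cover may be knocked a few centimetres aside while the robot is not near it.
It also fails if it takes over 210 s, if anything falls off the work surface, if the arm or the gripper's body presses on something with over 40 N, if the wrist force passes 120 N, or if a joint passes its speed limit or range.

## Working session

There is one attempt and no reset: what is moved stays moved. The work goes in short steps, Python scripts to look and compute and a tool call to move; the robot and the scene stay as the last step left them, time stands still between calls to the robot, and variables do not carry over. Pictures are saved under pics/ and viewed, at most 14 in all, crops included, and the job is handed in when it is done.

Besides the shell and the picture viewer there is one more tool, called after "Request:" in YAML: its name, and indented under it one key for each argument. move_arm: Moves the arm, as the interface text tells. Its arguments: {"type":"object","properties":{"moves":{"type":"array"},"newtons":{"type":"number"}},"required":["moves"]}

```bash
mkdir -p pics; cat > h.py <<'E'
import numpy as np, cv2
from workcell import env
def cam(n):
    c=env.read_camera(n); c['R']=cv2.Rodrigues(np.array(c['rvec'],float))[0]; c['K']=np.array(c['camera_matrix'],float); c['D']=np.array(c['distortion'],float); c['t']=np.array(c['tvec'],float).ravel(); return c
def save(c,f): cv2.imwrite('pics/'+f,cv2.cvtColor(c['pixels'],cv2.COLOR_RGB2BGR))
def ray(c,uv):
    p=cv2.undistortPoints(np.array(uv,float).reshape(-1,1,2),c['K'],c['D']).reshape(-1,2)
    d=np.c_[p,np.ones(len(p))]@c['R']; return -c['R'].T@c['t'],d
def plane(c,uv,z):
    o,d=ray(c,uv); return (o+d*((z-o[2])/d[:,2])[:,None])
def proj(c,P): return cv2.projectPoints(np.array(P,float).reshape(-1,1,3),c['R'],c['t'],c['K'],c['D'])[0].reshape(-1,2)
E
python3 - <<'E'
from h import *
for n in ('scene','side','wrist'):
    c=cam(n); save(c,n+'0.png'); print(n,-c['R'].T@c['t'],c['R'][2])
print(env.get_state())
E
```

```text
scene [ 1.49558817 -0.68335431  0.93615034] [-0.68259713  0.48592021 -0.54584128]
side [-0.07714045 -0.54957129  0.88885807] [ 0.5333606   0.50994745 -0.67489263]
wrist [0.19127501 0.54861914 0.37396092] [ 0.25564626 -0.13041256 -0.957934  ]
{'clock': 0.15, 'joint_pos': array([ 9.70413849e-01,  3.13861510e-01,  4.52580371e-02,  1.30362402e+00,
       -1.12529911e-05,  1.43121806e+00]), 'qvel': array([-0.00288627, -0.00178053,  0.00507537,  0.00076307,  0.00152294,
       -0.00054859]), 'tau': array([ 2.79090484e-03, -4.81064415e+01,  2.98816663e+01,  1.38539614e-02,
       -7.72540875e-05,  1.00250739e-05]), 'tcp_pos': array([0.25547188, 0.5147135 , 0.238602  ]), 'orientation': array([-2.53507559e-04,  2.28368958e-01,  9.73574397e-01, -6.69198676e-04]), 'wrist_force': array([-0.24336974, -0.1731362 ,  0.19681352]), 'ft_torque': array([ 0.04567561, -0.07028816, -0.00270442]), 'grip_force': 0.0, 'finger_gap': 0.08527994798879751}
```

View pics/scene0.png

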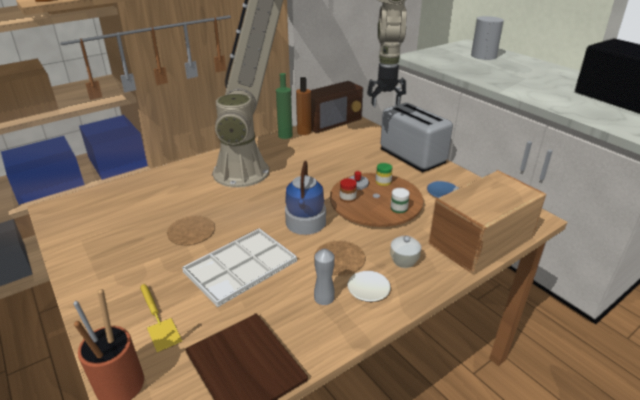

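View pics/side0.png

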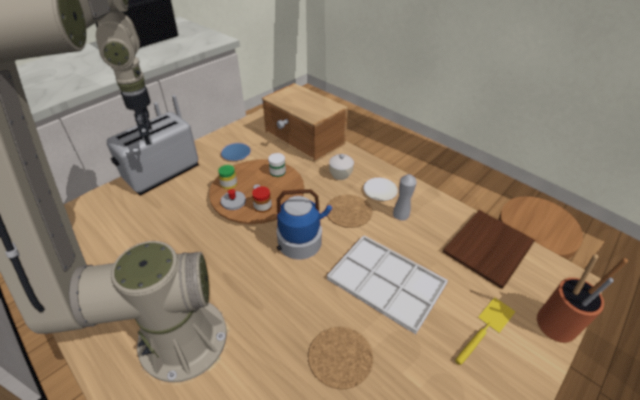

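View pics/wrist0.png

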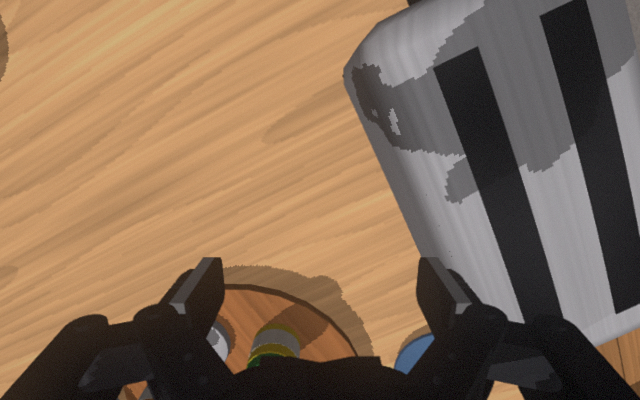

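The scene view shows the kettle at (305,200) on its stand. Two cork mats are at (190,230) and (342,257), and the tray is at (240,265). On the turntable are three jars, with red (347,188), green (384,173) and white (400,200) lids, and the cover with its red knob at (358,178). The side view agrees: mats at (350,210) and (340,357), jars at (261,199), (227,177) and (277,164), cover at (232,197). The wrist camera sees mostly the toaster and the table.

```bash
cat > m.py <<'E'
from h import *
seeds={'scene':{'jam':(347,184),'mustard':(384,169),'pickle':(400,194),'knob':(358,176)},'side':{'jam':(261,195),'mustard':(227,172),'pickle':(277,160),'knob':(232,195)}}
def masks(c):
    h=cv2.cvtColor(cv2.cvtColor(c['pixels'],cv2.COLOR_RGB2BGR),cv2.COLOR_BGR2HSV); H,S,V=[h[...,i].astype(int) for i in range(3)]
    return {'red':((H<8)|(H>172))&(S>150)&(V>70),'green':(H>45)&(H<80)&(S>110)&(V>50),'blue':(H>105)&(H<125)&(S>120),'white':(S<45)&(V>150),'dark':(V<75)&(S>40)}
def blobs(m,amin=15):
    n,l,s,ce=cv2.connectedComponentsWithStats(m.astype(np.uint8),connectivity=4)
    return [(s[i],ce[i]) for i in range(1,n) if s[i][4]>=amin]
E
python3 - <<'E'
from m import *
for n in ('scene','side'):
    c=cam(n)
    M=masks(c)
    print(n)
    for k in M:
        for s,ce in blobs(M[k],20):
            x,y=ce
            if (140<x<460 and 130<y<330): print(k,s,ce.round(1),plane(c,ce,.098)[0,:2].round(3))
    for p in ([(190,230),(342,257)] if n=='scene' else [(350,210),(340,357)]): print('mat',plane(c,p,.006)[0])
    x0,y0=(170,130) if n=='scene' else (190,120)
    im=cv2.cvtColor(c['pixels'],cv2.COLOR_RGB2BGR)[y0:y0+200,x0:x0+270]
    cv2.imwrite(f'pics/{n}1.png',cv2.resize(im,None,fx=2.96,fy=2.96,interpolation=cv2.INTER_CUBIC))
E
```

```text
scene
red [340 171  21  20 212] [350.  181.9] [0.437 0.199]
green [377 164  14   9 108] [383.9 168.1] [0.433 0.358]
blue [305 183  17  16 174] [313.1 191.7] [0.414 0.061]
blue [287 184  15  18 156] [293.4 192.2] [0.378 0.006]
white [214 173  10   9  55] [219.  176.6] [ 0.141 -0.151]
white [247 176  12   7  48] [252.6 178.6] [ 0.222 -0.062]
white [223 177  22   8 108] [234.1 181. ] [ 0.199 -0.121]
white [293 177   6  10  45] [296.  181.5] [0.327 0.05 ]
white [305 177   4   8  25] [306.3 180.1] [0.339 0.084]
white [378 177  10   6  44] [382.5 179.5] [0.49  0.301]
white [392 188  17  13 174] [400.  193.7] [0.591 0.287]
white [342 194  10   5  41] [346.3 196.1] [0.5   0.133]
white [393 205  11   5  45] [398.1 207. ] [0.644 0.228]
white [ 183  229  114   78 4139] [237.8 265. ] [ 0.595 -0.311]
white [391 236  30  20 462] [405.2 245.9] [0.798 0.109]
white [316 250  16  13 146] [323.2 256.7] [ 0.701 -0.106]
white [ 348  271   42   31 1018] [368.8 285.9] [ 0.86  -0.078]
dark [229 128   6   6  26] [231.3 130.2] [-0.178  0.056]
dark [222 128  23  14 109] [235.3 136.9] [-0.111  0.04 ]
dark [235 
[... 1032 characters left out ...]
hite [ 328  236  120   97 5457] [388.4 281.7] [ 0.439 -0.299]
white [115 250  61  44 265] [153.6 281.4] [0.021 0.124]
white [181 260   5  34  89] [183.2 276.5] [0.084 0.083]
white [168 272  12  26 174] [175.1 287.5] [0.052 0.069]
white [194 274   5   9  23] [196. 278.] [0.105 0.056]
white [206 304  17  17 102] [214.4 311.4] [ 0.083 -0.057]
dark [280 127  10   8  39] [284.9 130.4] [0.723 0.403]
dark [278 193   6  21  51] [279.4 203.3] [0.437 0.111]
dark [315 197   3  13  22] [316.2 204. ] [0.514 0.028]
dark [277 215   9  23  62] [280.4 227.3] [0.373 0.034]
dark [201 256   7  46 211] [204.1 279.1] [0.118 0.038]
mat [ 0.64076421 -0.00567878  0.006     ]
mat [ 0.24251894 -0.31699974  0.006     ]
```

View pics/side1.png

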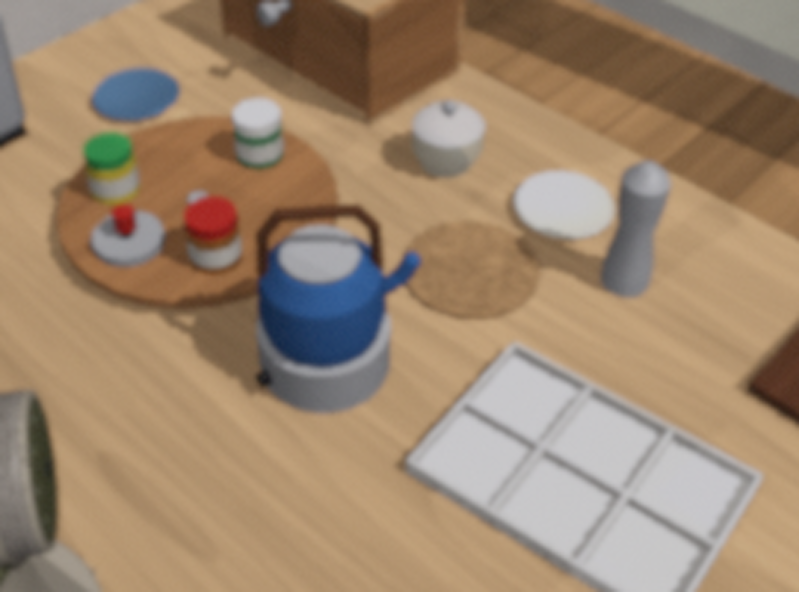

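View pics/scene1.png

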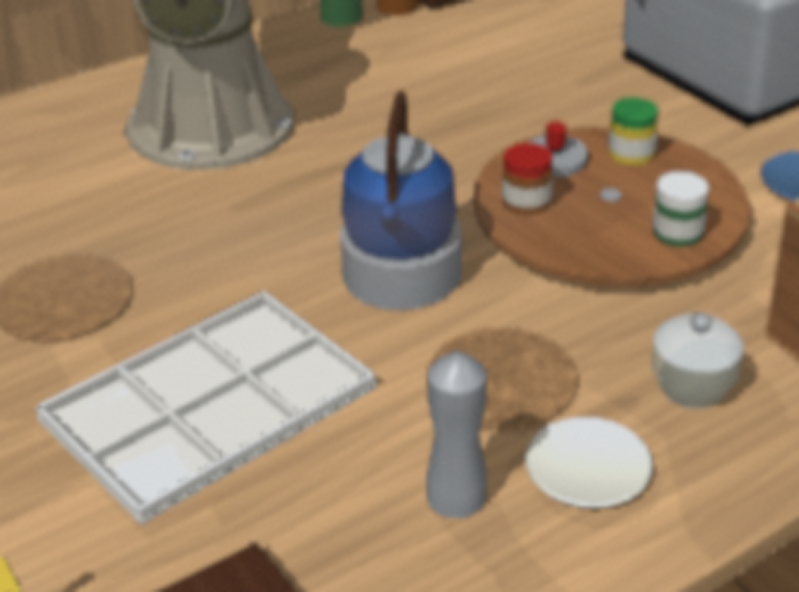

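The cork mat farther to the robot's left is the one at side crop (470,268), world about (0.644, 0). It is next to the stand. Three jars are present: jam, mustard and pickle. The kettle handle's bar runs from (277,214) to (358,209) in the side crop, with the spout pointing to the right.

```bash
cat >> m.py <<'E'
def az(c,uv):
    o,d=ray(c,uv); a=np.arctan2(d[:,1],d[:,0]); a0=np.arctan2(c['R'][2][1],c['R'][2][0]); a=(a-a0+np.pi)%(2*np.pi)-np.pi+a0
    return o[:2],(np.percentile(a,1)+np.percentile(a,99))/2
def inter(A,B):
    (p,a),(q,b)=A,B; u=np.array([np.cos(a),np.sin(a)]); v=np.array([np.cos(b),np.sin(b)])
    s=np.linalg.solve(np.c_[u,-v],q-p); return p+u*s[0]
def box(m,x0,x1,y0,y1):
    z=np.zeros_like(m); z[y0:y1,x0:x1]=m[y0:y1,x0:x1]; y,x=np.nonzero(z); return np.c_[x,y].astype(float)
def tri(c1,p1,c2,p2):
    o1,d1=ray(c1,p1);o2,d2=ray(c2,p2);d1=d1[0];d2=d2[0]
    s=np.linalg.lstsq(np.c_[d1,-d2],o2-o1,rcond=None)[0]; a=o1+d1*s[0];b=o2+d2*s[1]; return (a+b)/2,np.linalg.norm(a-b)
E
python3 - <<'E'
from m import *
a=cam('scene'); b=cam('side'); A=masks(a); B=masks(b)
S=lambda x,y:(170+x/2.963,130+y/2.963); D=lambda x,y:(190+x/2.963,120+y/2.963)
print('jam',inter(az(a,box(A['red'],338,357,180,200)),az(b,box(B['red'],250,272,183,205))))
print('must',inter(az(a,box(A['green'],370,395,160,176)),az(b,box(B['green'],215,238,160,180))))
print('pick',inter(az(a,box(A['white'],390,410,185,202)),az(b,box(B['white'],266,287,150,168))))
print('knob',inter(az(a,box(A['red'],352,365,168,178)),az(b,box(B['red'],226,238,186,202))))
print('cover side plane .046',plane(b,[D(127,238)],.046))
print('stand',inter(az(a,[S(341,250),S(461,250)]),az(b,[D(258,350),D(390,350)])))
print('stand foot')
print('hub',tri(a,S(610,194),b,D(197,198)), plane(b,D(197,198),.036),plane(a,S(610,194),.036))
print('disc', )
print('handle left, right from side z=.212', plane(b,[D(277,214),D(358,209)],.212))
print('handle pts scene z=.212', plane(a,[S(400,98),S(392,130)],.212))
# tray outer corners z=.02
print('tray side',plane(b,[D(516,346),D(407,464),D(760,477)],.02))
print('tray scene',plane(a,[S(264,293),S(376,379),S(141,517),S(40,410)],.02))
print('mat',plane(a,[S(578,378),S(507,330)],.006),plane(b,[D(472,222),D(472,314),D(404,268),D(540,270)],.006))
print('bystanders: mill',plane(b,D(628,275),0),'saucer',plane(b,D(563,206),.01),'bowl',plane(b,D(447,150),0.02),'blue',plane(b,D(136,94),.01))
E
```

```text
jam [0.4305241  0.19370676]
must [0.42228279 0.36925353]
pick [0.58398356 0.29400025]
knob [0.37754759 0.28260195]
cover side plane .046 [[0.37284845 0.27427334 0.046     ]]
stand [0.4297539  0.01782628]
stand foot
hub (array([0.47914454, 0.28494392, 0.03226479]), np.float64(0.0002683814763327438)) [[0.47665209 0.28111865 0.036     ]] [[0.48324334 0.28113816 0.036     ]]
disc
handle left, right from side z=.212 [[ 0.39947367  0.04016224  0.212     ]
 [ 0.45595327 -0.00766435  0.212     ]]
handle pts scene z=.212 [[ 0.40797971  0.03511322  0.212     ]
 [ 0.45918627 -0.00940673  0.212     ]]
tray side [[ 0.57086282 -0.12179942  0.02      ]
 [ 0.3846211  -0.14152611  0.02      ]
 [ 0.60389863 -0.39155855  0.02      ]]
tray scene [[ 0.39472425 -0.13935664  0.02      ]
 [ 0.5856053  -0.11841592  0.02      ]
 [ 0.62133778 -0.39337742  0.02      ]
 [ 0.4331265  -0.41286479  0.02      ]]
mat [[0.69068583 0.05848401 0.006     ]
 [0.58641983 0.04756525 0.006     ]] [[ 0.69606872  0.04496193  0.006     ]
 [ 0.58376921 -0.05161325  0.006     ]
 [ 0.58378726  0.04949665  0.006     ]
 [ 0.68882639 -0.0625007   0.006     ]]
bystanders: mill [[ 7.57800102e-01 -1.36066583e-01 -1.11022302e-16]] saucer [[ 0.79059839 -0.01711237  0.01      ]] bowl [[0.76344582 0.14509273 0.02      ]] blue [[0.57031346 0.53272803 0.01      ]]
```

Request:
move_arm:
  moves: [0.174,-0.498,0.1,-0.25,0.0854,0.174,-0.498,0.1,-0.25,0.0854,0.174,-0.498,0.1,-0.25,0.0854,0.174,-0.498,0.1,-0.25,0.0854,0.174,-0.498,0.1,-0.25,0.0854,0.174,-0.498,0.1,-0.25,0.0854,0.174,-0.498,0.1,-0.25,0.0854,0.174,-0.498,0.1,-0.25,0.0854,0.174,-0.498,0.1,-0.25,0.0854,0.174,-0.498,0.1,-0.25,0.0854,0.174,-0.498,0.1,-0.25,0.0854,0.174,-0.498,0.1,-0.25,0.0854]
  newtons: 60

```text
clock: 1.35
tcp_pos: [0.4178, 0.0493, 0.3332]
orientation: [0.001, 0.348, 0.938, 0.0]
wrist_force: [1.9, 0.9, 0.2]
finger_gap: 0.0857
grip_force: 0.0
```

Request:
move_arm:
  moves: [0,0,0,0,0.0854,0,0,0,0,0.0854,0,0,0,0,0.0854,0,0,0,0,0.0854]

```text
clock: 1.68
tcp_pos: [0.4171, 0.0523, 0.3322]
orientation: [-0.0, 0.347, 0.938, 0.0]
wrist_force: [-0.8, 0.5, -0.1]
finger_gap: 0.0852
grip_force: 0.0
```

```bash
python3 - <<'E'
from m import *
c=cam('wrist'); save(c,'w1.png'); s=env.get_state(); print(s['clock'],s['tcp_pos'],s['orientation'],s['joint_pos'].round(2))
print(proj(c,[[.43,.017,.212],[.403,.04,.212],[.457,-.007,.212]]))
E
```

```text
1.7333 [0.41709505 0.05262994 0.33221826] [-3.29653341e-04  3.46831667e-01  9.37927332e-01  7.16491183e-05] [-0.07 -0.   -0.1   1.47  0.    0.64]
[[296.30297172 234.59489367]
 [295.12807236 193.47855481]
 [296.56752181 273.30926847]]
```

View pics/w1.png

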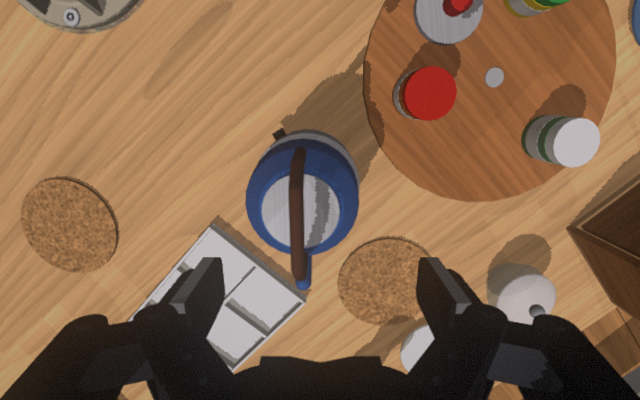

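The wrist view shows the handle bar along column ~298, rows 150 to 283, and the kettle body centred at (302,197). The mat is at (388,281), the jam lid at (431,93), the pickle lid at (577,142) and the hub at (494,77).

```bash
python3 - <<'E'
from m import *
c=cam('wrist')
M=masks(c)
h=cv2.cvtColor(cv2.cvtColor(c['pixels'],cv2.COLOR_RGB2BGR),cv2.COLOR_BGR2HSV)
for r in range(150,285,15):
    row=c['pixels'][r,280:320].astype(int); x=np.nonzero((row[:,2]<60)&(row[:,0]<110)&(row[:,0]>row[:,2]+8))[0]
    if len(x): print(r,280+x.min(),280+x.max(),plane(c,[(280+x.mean(),r)],.212)[0,:2].round(4))
p=box(M['blue'],240,365,130,260); hull=cv2.convexHull(p.astype(np.float32)).reshape(-1,2)
print('blue',p.min(0),p.max(0)); 
o,a=az(c,p[p[:,1]<235])
print('cam',o)
for z in (.09,.1,.11):
  q=plane(c,[(302.5,197)],z)[0]; print(z,q.round(4))
lid=box(M['red'],400,460,64,125); 
(x,y),r=cv2.minEnclosingCircle(lid.astype(np.float32)); print('jam',x,y,r,plane(c,[(x,y)],.098))
w=box(M['white'],545,605,112,172); (x,y),r=cv2.minEnclosingCircle(w.astype(np.float32)); print('pick',x,y,r,plane(c,[(x,y)],.098))
def circ(pts,R):
    from scipy.optimize import least_squares
    return least_squares(lambda v:np.hypot(*(pts-v).T)-R,pts.mean(0)).x
print('mat',circ(plane(c,[(338,283),(390,237),(378,324),(348,256),(350,310)],.006)[:,:2],.078))
print('hub',plane(c,[(494.5,77)],.034))
print('turntable',circ(plane(c,[(364,75),(372,128),(400,169),(430,190),(473,201),(540,190)],.032)[:,:2],.165))
print('tray',plane(c,[(211,219),(306,300)],.02))
print('stand',circ(plane(c,[(285,137),(320,131),(350,152)],.06)[:,:2],.068))
E
```

```text
150 295 304 [0.3793 0.0661]
165 290 302 [0.3863 0.0562]
180 289 302 [0.3949 0.0479]
195 289 302 [0.4041 0.0396]
210 290 302 [0.4138 0.0315]
225 290 302 [0.4235 0.0228]
240 291 302 [0.4337 0.0141]
255 291 306 [0.4451 0.0062]
270 291 305 [ 0.4555 -0.0036]
blue [247. 150.] [356. 254.]
cam [0.36283716 0.10140841]
0.09 [0.4311 0.0148 0.09  ]
0.1 [0.4293 0.0171 0.1   ]
0.11 [0.4275 0.0194 0.11  ]
jam 428.3858947753906 92.7617416381836 28.75556182861328 [[0.43047089 0.19612487 0.098     ]]
pick 575.68701171875 142.58396911621094 26.264385223388672 [[0.58455903 0.29658257 0.098     ]]
mat [0.63874713 0.00408758]
hub [[0.48067437 0.28844071 0.034     ]]
turntable [0.48273699 0.28991709]
tray [[ 0.38217423 -0.12343818  0.02      ]
 [ 0.5721104  -0.1079761   0.02      ]]
stand [0.43000866 0.02363726]
```

Request:
move_arm:
  moves: [0.012,-0.034,0,0,0.0854,0.012,-0.034,0,0,0.0854,0.012,-0.034,-0.04,0,0.0854,0.012,-0.034,-0.08,0,0.06,0.012,-0.034,-0.115,0,0.05,0.012,-0.034,-0.13,0,0.05,0.012,-0.034,-0.13,0,0.05,0.012,-0.034,-0.13,0,0.0,0.012,-0.034,-0.13,0,0,0.012,-0.034,-0.13,0,0,0.012,-0.034,-0.13,0,0,0.012,-0.034,-0.13,0,0]
  newtons: 70

```text
clock: 2.78
tcp_pos: [0.4306, 0.0169, 0.2042]
orientation: [0.002, 0.348, 0.938, -0.0]
wrist_force: [-2.0, -2.5, 6.4]
finger_gap: 0.0094
grip_force: 68.3
```

Request:
move_arm:
  moves: [0,0,0,0,0,0,0,0,0,0]

```text
clock: 2.95
tcp_pos: [0.4305, 0.0168, 0.2042]
orientation: [0.001, 0.348, 0.937, -0.0]
wrist_force: [-1.6, -2.5, 6.4]
finger_gap: 0.0097
grip_force: 68.3
```

Request:
move_arm:
  moves: [0,0,0.01,0,0,0,0,0.02,0,0,0,0,0.035,0,0,0,0,0.045,0,0,0,0,0.05,0,0,0,0,0.05,0,0,0.01,-0.001,0.05,0,0,0.025,-0.002,0.05,0,0,0.045,-0.004,0.05,0,0,0.065,-0.006,0.05,0,0,0.085,-0.008,0.05,0,0,0.105,-0.01,0.05,0,0]

```text
clock: 3.95
tcp_pos: [0.5359, 0.0072, 0.2511]
orientation: [-0.001, 0.348, 0.937, -0.0]
wrist_force: [0.0, 0.1, -6.0]
finger_gap: 0.0096
grip_force: 68.6
```

Request:
move_arm:
  moves: [0.02,-0.001,0,0,0,0.04,-0.003,0,0,0,0.06,-0.005,0,0,0,0.08,-0.007,0,0,0,0.095,-0.008,0,0,0,0.103,-0.008,0,0,0,0.106,-0.008,0,0,0,0.106,-0.008,0,0,0,0.106,-0.008,0,0,0]

```text
clock: 4.7
tcp_pos: [0.6403, -0.0006, 0.2512]
orientation: [-0.001, 0.348, 0.938, -0.0]
wrist_force: [-1.0, 0.6, -6.4]
finger_gap: 0.0098
grip_force: 68.6
```

```bash
python3 - <<'E'
from m import *
s=env.get_state(); print(s['clock'],s['tcp_pos'],s['orientation'],s['wrist_force'],s['finger_gap'],s['grip_force'])
b=cam('side');save(b,'side2.png'); a=cam('scene')
im=[cv2.resize(cv2.cvtColor(c['pixels'],cv2.COLOR_RGB2BGR)[y:y+150,x:x+130],None,fx=3,fy=3,interpolation=cv2.INTER_CUBIC) for c,x,y in ((b,275,110),(a,270,130))]
cv2.imwrite('pics/k2.png',np.hstack(im))
E
```

```text
4.7 [ 6.40271208e-01 -6.04347793e-04  2.51174675e-01] [-1.15361568e-03  3.47925545e-01  9.37521426e-01 -2.43806065e-04] [-1.0474283   0.60050262 -6.41696437] 0.009800046504127925 68.57624888420105
```

View pics/k2.png

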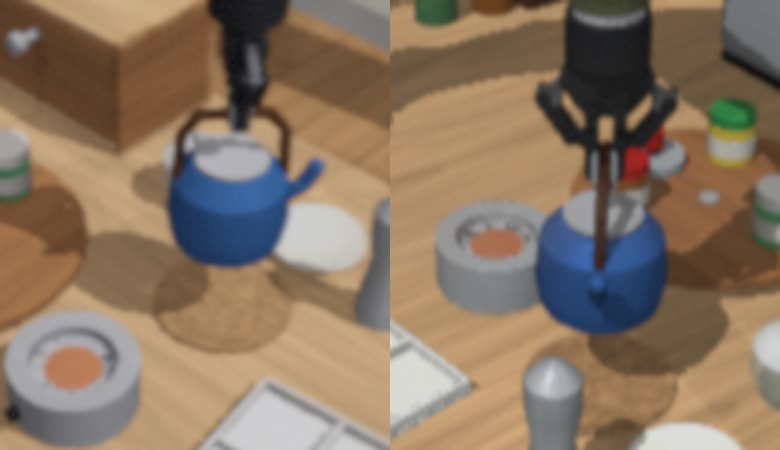

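The kettle hangs upright over the mat and the stand is empty, with its recess visible. I'll lower it now.

Request:
move_arm:
  moves: [0,0,-0.02,0,0,0,0,-0.045,0,0,0,0,-0.065,0,0,0,0,-0.08,0,0,0,0,-0.088,0,0,0,0,-0.094,0,0,0,0,-0.098,0,0,0,0,-0.1,0,0,0,0,-0.101,0,0,0,0,-0.101,0,0,0,0,-0.101,0,0]

```text
clock: 5.72
tcp_pos: [0.6412, -0.0007, 0.1523]
orientation: [0.001, 0.348, 0.938, 0.0]
wrist_force: [0.2, -0.5, -5.8]
finger_gap: 0.0097
grip_force: 68.4
```

Request:
move_arm:
  moves: [0,0,-0.001,0,0,0,0,-0.002,0,0,0,0,-0.003,0,0,0,0,-0.003,0,0,0,0,-0.003,0,0]

```text
clock: 6.13
tcp_pos: [0.6414, -0.0013, 0.1504]
orientation: [0.001, 0.348, 0.937, -0.0]
wrist_force: [-2.7, -2.3, 6.2]
finger_gap: 0.0096
grip_force: 69.8
```

Request:
move_arm:
  moves: [0,0,0.001,0,0.05,0,0,0.001,0,0.06,0,0,0.001,0,0.06,0,0,0.02,0,0.06,0,0,0.06,0,0.06,0,0,0.1,0,0.06,0,0,0.14,0,0.06,0,0,0.15,0,0.06,0,0,0.15,0,0.06]

```text
clock: 6.88
tcp_pos: [0.6428, -0.0007, 0.3034]
orientation: [0.004, 0.348, 0.938, 0.001]
wrist_force: [0.1, -0.2, 0.1]
finger_gap: 0.0602
grip_force: 0.0
```

Request:
move_arm:
  moves: [-0.265,0.23,0,-0.86,0.0854,-0.265,0.23,0,-0.86,0.0854,-0.265,0.23,0,-0.86,0.0854,-0.265,0.23,0,-0.86,0.0854,-0.265,0.23,0,-0.86,0.0854,-0.265,0.23,0,-0.86,0.0854,-0.265,0.23,0,-0.86,0.0854,-0.265,0.23,0,-0.86,0.0854,-0.265,0.23,0,-0.86,0.0854,-0.265,0.23,0,-0.86,0.0854,-0.265,0.23,0,-0.86,0.0854,-0.265,0.23,0,-0.86,0.0854]

```text
clock: 7.88
tcp_pos: [0.3759, 0.2292, 0.2976]
orientation: [-0.0, 0.707, 0.707, -0.0]
wrist_force: [0.2, -0.1, 1.2]
finger_gap: 0.0851
grip_force: 0.0
```

```bash
python3 - <<'E'
from m import *
c=cam('wrist'); save(c,'w2.png'); s=env.get_state(); print(s['clock'],s['tcp_pos'],s['orientation'],s['joint_pos'].round(2))
print(proj(c,[[.376,.28,.082],[.4305,.195,.098],[.422,.369,.098]]))
E
```

```text
7.9333 [0.3762642  0.22893797 0.29771456] [-1.66808129e-05  7.07323746e-01  7.06889668e-01 -3.39353905e-04] [ 0.36  0.04 -0.15  1.39 -0.    1.94]
[[319.24249674 125.2421799 ]
 [370.58407315 207.8134672 ]
 [368.6226526   29.03590825]]
```

View pics/w2.png

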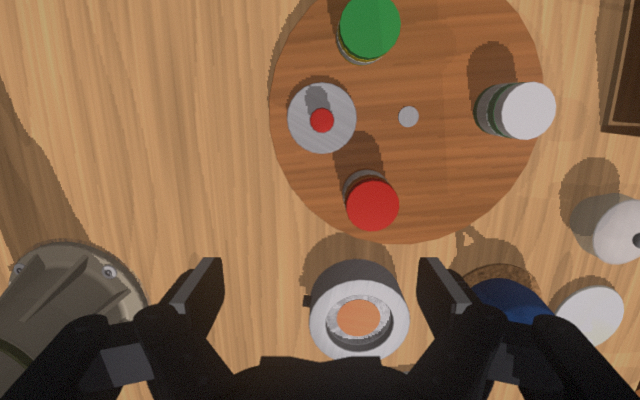

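The wrist view shows the cover centred at (322,118) with its knob, and the lids at green (370,27), red (372,205) and white (526,110). The empty stand's recess is at about (359,317).

```bash
cat >> m.py <<'E'
def lid(c,k,x0,x1,y0,y1,z):
    (x,y),r=cv2.minEnclosingCircle(box(masks(c)[k],x0,x1,y0,y1).astype(np.float32)); return (round(x,1),round(y,1),round(r,1)),plane(c,[(x,y)],z)[0,:2].round(4)
E
python3 - <<'E'
from m import *
c=cam('wrist')
print('knob',lid(c,'red',305,340,100,140,.082)); print('disc',plane(c,[(321.5,117.5)],.046))
print('jam',lid(c,'red',345,400,180,233,.098)); print('mus',lid(c,'green',335,402,0,60,.098)); print('pick',lid(c,'white',500,558,80,140,.098))
print('hub',plane(c,[(408.5,117)],.034)); 
g=cv2.cvtColor(c['pixels'],cv2.COLOR_RGB2GRAY); cv2.imwrite('pics/st.png',cv2.resize(cv2.cvtColor(c['pixels'],cv2.COLOR_RGB2BGR)[245:375,290:425],None,fx=4,fy=4,interpolation=cv2.INTER_CUBIC))
print('stand rim bounds',plane(c,[(311,317),(408,317),(359,270),(359,361)],.06))
E
```

```text
knob ((321.0, 119.5, 11.9), array([0.3783, 0.2856]))
disc [[0.37891496 0.28595861 0.046     ]]
jam ((371.3, 204.1, 27.0), array([0.4314, 0.1988]))
mus ((369.2, 26.4, 33.0), array([0.423, 0.371]))
pick ((527.0, 109.5, 30.1), array([0.5842, 0.2974]))
hub [[0.48138394 0.28609336 0.034     ]]
stand rim bounds [[ 0.36459369  0.03034144  0.06      ]
 [ 0.49365081  0.02936017  0.06      ]
 [ 0.42583655  0.10001455  0.06      ]
 [ 0.4309013  -0.04307848  0.06      ]]
```

View pics/st.png

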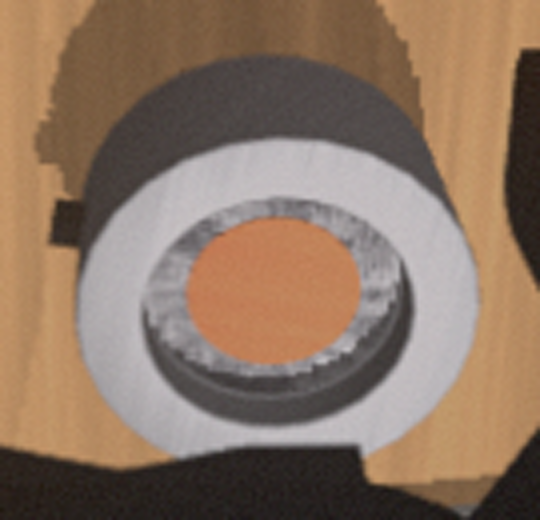

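```bash
python3 - <<'E'
from m import *
from scipy.optimize import least_squares
c=cam('wrist')
F=lambda L:[(290+(x+.5)/4-.5,245+(y+.5)/4-.5) for x,y in L]
def circ(L,z,R):
    p=plane(c,F(L),z)[:,:2]; s=least_squares(lambda v:np.hypot(*(p-v[:2]).T)-v[2],[*p.mean(0),R]); return s.x.round(4)
print('recess',circ([(141,310),(413,310),(278,197),(278,426),(180,235),(380,240)],.06,.045))
print('outer',circ([(78,310),(480,305),(280,137),(105,225),(450,215),(160,445)],.06,.068))
print('floor disc',circ([(186,291),(361,290),(274,216),(274,364)],.046,.03))
E
```

```text
recess [0.4281 0.0192 0.0454]
outer [0.429  0.0201 0.067 ]
floor disc [0.4289 0.0187 0.0302]
```

Request:
move_arm:
  moves: [0.002,0.0555,-0.03,0,0.06,0.002,0.0555,-0.07,0,0.06,0.002,0.0555,-0.11,0,0.06,0.002,0.0555,-0.15,0,0.06,0.002,0.0555,-0.18,0,0.06,0.002,0.0555,-0.205,0,0.06,0.002,0.0555,-0.225,0,0.06,0.002,0.0555,-0.2377,0,0.06,0.002,0.0555,-0.2377,0,0.06,0.002,0.0555,-0.2377,0,0.0,0.002,0.0555,-0.2377,0,0,0.002,0.0555,-0.2377,0,0]
  newtons: 50

```text
clock: 9.03
tcp_pos: [0.379, 0.2851, 0.062]
orientation: [0.0, 0.707, 0.707, 0.001]
wrist_force: [-2.0, -1.8, 15.4]
finger_gap: 0.0249
grip_force: 48.7
```

Request:
move_arm:
  moves: [0,0,0,0,0,0,0,0,0,0,0,0,0,0,0]

```text
clock: 9.28
tcp_pos: [0.379, 0.2854, 0.062]
orientation: [0.001, 0.707, 0.707, 0.001]
wrist_force: [0.3, -0.8, 5.9]
finger_gap: 0.0248
grip_force: 49.6
```

Request:
move_arm:
  moves: [0,0,0.02,0,0,0,0,0.05,0,0,0,0,0.085,0,0,0,0,0.11,0,0,0.005,-0.02,0.12,0,0,0.01,-0.05,0.12,0,0,0.017,-0.085,0.12,0,0,0.024,-0.12,0.12,0,0,0.03,-0.155,0.12,0,0,0.037,-0.19,0.12,0,0,0.043,-0.225,0.12,0,0,0.048,-0.25,0.12,0,0]

```text
clock: 10.28
tcp_pos: [0.4255, 0.0325, 0.1808]
orientation: [0.0, 0.708, 0.707, -0.0]
wrist_force: [-0.4, 0.5, -1.7]
finger_gap: 0.0246
grip_force: 49.6
```

Request:
move_arm:
  moves: [0.002,-0.013,0,0,0,0.002,-0.016,0,0,0,0.002,-0.016,-0.02,0,0,0.002,-0.016,-0.045,0,0,0.002,-0.016,-0.06,0,0,0.002,-0.016,-0.07,0,0,0.002,-0.016,-0.07,0,0,0.002,-0.016,-0.07,0,0]

```text
clock: 10.95
tcp_pos: [0.4269, 0.0196, 0.1104]
orientation: [-0.001, 0.707, 0.707, -0.0]
wrist_force: [0.4, 0.2, -1.1]
finger_gap: 0.0248
grip_force: 49.5
```

```bash
python3 - <<'E'
from m import *
s=env.get_state(); print(s['clock'],s['tcp_pos'],s['orientation'],s['wrist_force'],s['finger_gap'],s['grip_force'])
b=cam('side');a=cam('scene');c=cam('wrist')
im=[cv2.resize(cv2.cvtColor(k['pixels'],cv2.COLOR_RGB2BGR)[y:y+100,x:x+95],None,fx=4,fy=4,interpolation=cv2.INTER_CUBIC) for k,x,y in ((b,255,170),(a,260,140))]
cv2.imwrite('pics/c3.png',np.hstack(im)); save(c,'w3.png')
E
```

```text
10.95 [0.42688973 0.01955342 0.11041797] [-7.51592515e-04  7.06767277e-01  7.07445595e-01 -4.26270332e-04] [ 0.42862889  0.21086783 -1.09706379] 0.02475550899826768 49.536758065223694
```

View pics/c3.png

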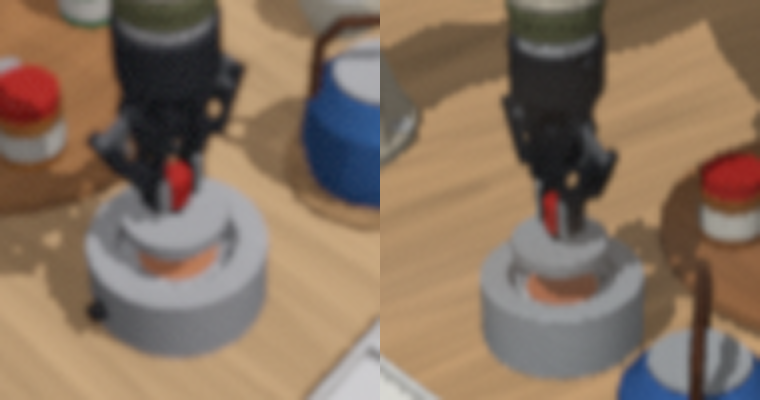

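The disc hangs level above the recess, about 3 mm short in x.

Request:
move_arm:
  moves: [0.003,0,0,0,0,0.003,0,-0.008,0,0,0.003,0,-0.014,0,0,0.003,0,-0.018,0,0,0.003,0,-0.022,0,0,0.003,0,-0.026,0,0,0.003,0,-0.029,0,0,0.003,0,-0.032,0,0,0.003,0,-0.034,0,0,0.003,0,-0.034,0,0,0.003,0,-0.034,0,0]

```text
clock: 12.02
tcp_pos: [0.4308, 0.0188, 0.0767]
orientation: [0.0, 0.707, 0.707, 0.0]
wrist_force: [0.2, 0.0, -1.3]
finger_gap: 0.0243
grip_force: 49.7
```

Request:
move_arm:
  moves: [0,0,-0.001,0,0,0,0,-0.002,0,0,0,0,-0.002,0,0,0,0,-0.002,0,0]

```text
clock: 12.35
tcp_pos: [0.4311, 0.0187, 0.0761]
orientation: [0.001, 0.707, 0.707, 0.0]
wrist_force: [-3.1, -0.2, 10.1]
finger_gap: 0.0247
grip_force: 50.8
```

Request:
move_arm:
  moves: [0,0,0.001,0,0.05,0,0,0.001,0,0.06,0,0,0.001,0,0.06,0,0,0.02,0,0.06,0,0,0.06,0,0.06,0,0,0.1,0,0.06,0,0,0.14,0,0.06,0,0,0.18,0,0.06,0,0,0.2,0,0.06]

```text
clock: 13.1
tcp_pos: [0.4322, 0.0186, 0.2795]
orientation: [0.002, 0.707, 0.707, 0.002]
wrist_force: [1.0, -0.1, 0.1]
finger_gap: 0.0598
grip_force: 0.0
```

Request:
move_arm:
  moves: [0,0.04,0.02,0,0.0854,0,0.08,0.02,0,0.0854,0,0.11,0.02,0,0.0854,0,0.13,0.02,0,0.0854,0,0.135,0.02,0,0.0854,0,0.135,0.02,0,0.0854]

```text
clock: 13.6
tcp_pos: [0.4306, 0.1549, 0.2945]
orientation: [-0.0, 0.706, 0.708, -0.0]
wrist_force: [-0.3, -0.2, -1.2]
finger_gap: 0.0853
grip_force: 0.0
```

```bash
python3 - <<'E'
from m import *
c=cam('wrist'); save(c,'w4.png'); s=env.get_state(); print(s['clock'],s['tcp_pos'],s['orientation'])
print(proj(c,[[.431,.197,.098],[.584,.297,.098],[.422,.369,.098]]))
M=masks(c)
for k in ('red','green','white'):
    for st,ce in blobs(M[k],150): print(k,st,ce.round(1),plane(c,[ce],.098)[0,:2].round(4))
E
```

```text
13.65 [0.43058374 0.15391485 0.2944085 ] [ 2.43269365e-05  7.06569867e-01  7.07643167e-01 -4.14260356e-04]
[[319.57761747 135.54476957]
 [484.4881332   28.16605227]
 [309.33352055 -62.74965175]]
red [ 293  106   57   58 2595] [320.7 134.9] [0.4321 0.1976]
red [311 283  20  18 286] [320.2 291.8] [0.4317 0.0207]
white [ 457    0   59   62 2930] [485.6  29.2] [0.5852 0.2962]
white [355  37  20  22 330] [364.2  47.8] [0.4724 0.278 ]
white [ 567  140   69   72 3473] [600.  175.4] [0.73   0.1581]
white [ 265  227  107   95 4171] [317.9 272.9] [0.4292 0.045 ]
white [ 533  243   73   71 3945] [568.2 277.8] [0.7218 0.0358]
white [ 290  249   62   55 1578] [321.9 276.5] [0.4337 0.0404]
white [482 286  38  36 396] [500.4 302.9] [0.6447 0.0038]
white [ 292  340  125   34 1616] [369.1 354.2] [ 0.4922 -0.068 ]
```

View pics/w4.png

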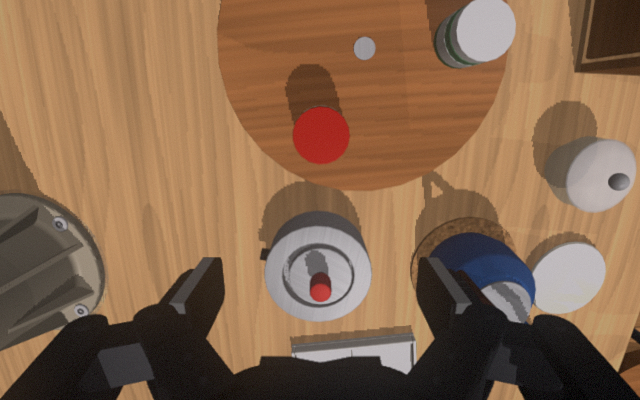

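The cover lies flush in the recess with its knob at (320,290). The jam lid at (321,135) and pickle lid at (485,29) haven't moved. Next is the jam jar.

Request:
move_arm:
  moves: [0.001,0.03,0,0,0.0854,0.001,0.043,-0.02,0,0.0854,0.001,0.043,-0.06,0,0.0854,0.001,0.043,-0.1,0,0.0854,0.001,0.043,-0.14,0,0.0854,0.001,0.043,-0.175,0,0.0854,0.001,0.043,-0.205,0,0.0854,0.001,0.043,-0.225,0,0.0854,0.001,0.043,-0.2325,0,0.0854,0.001,0.043,-0.2325,0,0.05,0.001,0.043,-0.2325,0,0.0,0.001,0.043,-0.2325,0,0.0]
  newtons: 40

```text
clock: 14.65
tcp_pos: [0.4332, 0.1965, 0.064]
orientation: [0.001, 0.707, 0.707, 0.001]
wrist_force: [0.7, 0.9, -1.2]
finger_gap: 0.057
grip_force: 42.9
```

Request:
move_arm:
  moves: [0,0,0,0,0,0,0,0,0,0,0,0,0,0,0,0,0,0.01,0,0,0,0,0.04,0,0,0,0,0.08,0,0,0,0,0.11,0,0,0,0,0.13,0,0,0,0,0.13,0,0]

```text
clock: 15.4
tcp_pos: [0.4344, 0.1977, 0.1971]
orientation: [0.002, 0.707, 0.707, 0.004]
wrist_force: [-0.0, 1.2, -2.2]
finger_gap: 0.0566
grip_force: 44.2
```

Request:
move_arm:
  moves: [0.006,-0.035,0.01,0.02,0,0.012,-0.07,0.02,0.04,0,0.018,-0.105,0.03,0.06,0,0.024,-0.14,0.04,0.08,0,0.03,-0.175,0.05,0.1,0,0.036,-0.21,0.06,0.1,0,0.042,-0.245,0.07,0.1,0,0.046,-0.27,0.08,0.1,0,0.048,-0.28,0.08,0.1,0,0.048,-0.28,0.08,0.1,0]

```text
clock: 16.23
tcp_pos: [0.4801, -0.0853, 0.2711]
orientation: [-0.0, 0.672, 0.74, -0.0]
wrist_force: [0.3, 0.2, -3.9]
finger_gap: 0.0564
grip_force: 44.1
```

```bash
python3 - <<'E'
from m import *
c=cam('wrist'); save(c,'w5.png'); s=env.get_state(); print(s['clock'],s['tcp_pos'],s['orientation'],s['finger_gap'])
c=cam('scene'); save(c,'s5.png')
E
```

```text
16.2833 [ 0.47934717 -0.08364987  0.27080776] [-1.07776683e-03  6.71675679e-01  7.40844517e-01 -1.51144673e-04] 0.05663136198671351
```

View pics/w5.png

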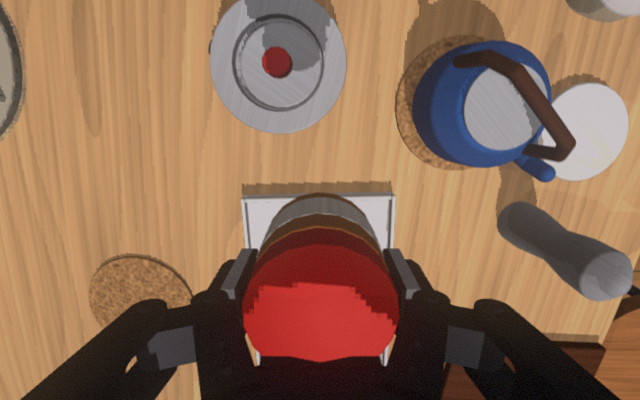

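```bash
python3 - <<'E'
from m import *
c=cam('wrist'); print('wrist corners',plane(c,[(242.5,196.5),(394.5,194)],.02)[:,:2])
for n in ('scene','side'):
    k=cam(n); k['pixels']=cv2.cvtColor(cv2.imread(f'pics/{n}0.png'),cv2.COLOR_BGR2RGB)
    h=cv2.cvtColor(k['pixels'],cv2.COLOR_RGB2HSV); m=((h[...,1]<60)&(h[...,2]>120))
    p=box(m,175,305,222,312) if n=='scene' else box(m,322,455,230,338)
    l=np.zeros(m.shape,np.uint8); l[p[:,1].astype(int),p[:,0].astype(int)]=1
    nn,lab,st,ce=cv2.connectedComponentsWithStats(l); i=1+st[1:,4].argmax(); y,x=np.nonzero(lab==i); p=np.c_[x,y].astype(float)
    for z in (.02,):
        q=plane(k,p,z)[:,:2].astype(np.float32); r=cv2.minAreaRect(q); print(n,z,r, cv2.boxPoints(r).round(4).tolist())
E
```

```text
wrist corners [[ 0.38903364 -0.12742542]
 [ 0.57250394 -0.10621609]]
scene 0.02 ((0.5084208846092224, -0.26725366711616516), (0.2082940638065338, 0.2891981601715088), 6.749687194824219) [[0.3880000114440918, -0.13590000569820404], [0.421999990940094, -0.42309999465942383], [0.6287999749183655, -0.3986000120639801], [0.5949000120162964, -0.11140000075101852]]
side 0.02 ((0.49372971057891846, -0.2649095058441162), (0.20345160365104675, 0.2845724821090698), 6.8350372314453125) [[0.3758000135421753, -0.13570000231266022], [0.4097000062465668, -0.41830000281333923], [0.6116999983787537, -0.39410001039505005], [0.5777999758720398, -0.11150000244379044]]
```

The tray's near edge runs from (243,197) to (394,194). The kettle sits within the mat and the cover is flush.

Request:
move_arm:
  moves: [0.01,-0.035,0,0.02,0,0.02,-0.07,0,0.02,0,0.03,-0.105,0,0.02,0,0.04,-0.14,0,0.02,0,0.05,-0.175,0,0.02,0,0.06,-0.21,-0.02,0.02,0,0.07,-0.24,-0.05,0.02,0,0.077,-0.265,-0.08,0.02,0,0.077,-0.265,-0.11,0.02,0,0.077,-0.265,-0.14,0.02,0,0.077,-0.265,-0.15,0.02,0,0.077,-0.265,-0.15,0.02,0]

```text
clock: 17.48
tcp_pos: [0.5549, -0.3452, 0.1182]
orientation: [-0.004, 0.663, 0.749, -0.0]
wrist_force: [-0.9, 0.2, -2.0]
finger_gap: 0.0567
grip_force: 44.1
```

```bash
python3 - <<'E'
from m import *
s=env.get_state(); print(s['clock'],s['tcp_pos'],s['orientation'],s['wrist_force'],s['finger_gap'])
b=cam('side');a=cam('scene')
im=[cv2.resize(cv2.cvtColor(k['pixels'],cv2.COLOR_RGB2BGR)[y:y+150,x:x+130],None,fx=3,fy=3,interpolation=cv2.INTER_CUBIC) for k,x,y in ((b,325,200),(a,175,180))]
cv2.imwrite('pics/j6.png',np.hstack(im))
E
```

```text
17.4833 [ 0.55494902 -0.34524044  0.11818807] [-4.03616331e-03  6.62853903e-01  7.48737875e-01 -8.70474609e-05] [-0.85354036  0.22706441 -1.96496808] 0.05670501559262571
```

View pics/j6.png

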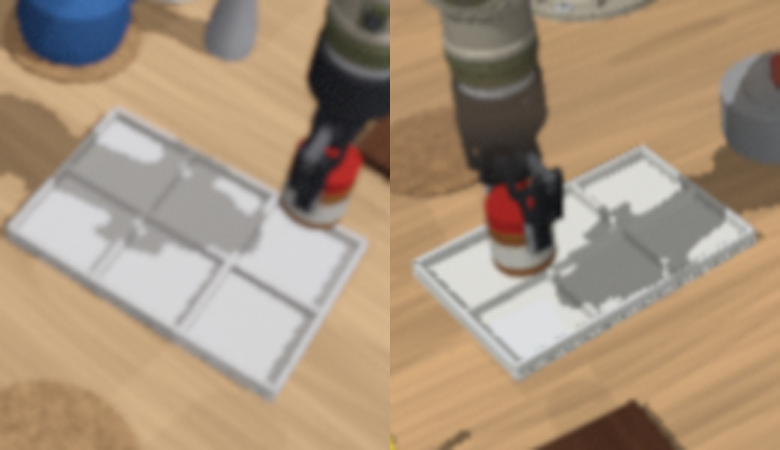

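The jam jar hangs level over the far pocket. I'll check that pocket's centre numerically.

```bash
python3 - <<'E'
from m import *
b=cam('side');a=cam('scene')
A=lambda x,y:(175+(x-390)/3,180+y/3); B=lambda x,y:(325+x/3,200+y/3)
# wall crossing / outer corners at z=.02: E pocket
print('scene: outer far corner, mid-left wall T, E/D wall T',plane(a,[A(518,374),A(416,268),A(645,150),A(757,235),A(612,218)],.02)[:,:2])
print('side',plane(b,[B(364,240),B(272,393),B(10,230),B(118,112),B(143,214),B(229,262)],.02)[:,:2])
E
```

```text
scene: outer far corner, mid-left wall T, E/D wall T [[ 0.62205973 -0.3934886 ]
 [ 0.43735095 -0.4140589 ]
 [ 0.40162075 -0.1399236 ]
 [ 0.58796242 -0.11841611]
 [ 0.4811716  -0.22303563]]
side [[ 0.60649907 -0.3895026 ]
 [ 0.41761351 -0.41310871]
 [ 0.38634249 -0.14362482]
 [ 0.5694872  -0.12365019]
 [ 0.48681017 -0.22124024]
 [ 0.49915266 -0.3113179 ]]
```

Request:
move_arm:
  moves: [0,-0.004,-0.02,0,0,0,-0.004,-0.04,0,0,0,-0.004,-0.055,0,0,0,-0.004,-0.066,0,0,0,-0.004,-0.073,0,0,0,-0.004,-0.077,0,0,0,-0.004,-0.08,0,0,0,-0.004,-0.081,0,0,0,-0.004,-0.081,0,0]

```text
clock: 18.43
tcp_pos: [0.5571, -0.3525, 0.0419]
orientation: [0.001, 0.663, 0.748, 0.0]
wrist_force: [-0.3, -0.0, -3.1]
finger_gap: 0.0563
grip_force: 44.1
```

Not down yet: the TCP is at 0.042 and the jar's weight is still hanging.

Request:
move_arm:
  moves: [0,0,-0.002,0,0,0,0,-0.004,0,0,0,0,-0.005,0,0,0,0,-0.006,0,0,0,0,-0.006,0,0]

```text
clock: 18.85
tcp_pos: [0.557, -0.3524, 0.0368]
orientation: [0.001, 0.663, 0.748, -0.0]
wrist_force: [-3.1, 0.9, 6.3]
finger_gap: 0.0567
grip_force: 45.0
```

Request:
move_arm:
  moves: [0,0,0,0,0.0854,0,0,0,0,0.0854,0,0,0,0,0.0854,0,0,0.03,0,0.0854,0,0,0.07,0,0.0854,0,0,0.11,0,0.0854,0,0,0.15,0,0.0854,0,0,0.19,0,0.0854,0,0,0.23,0,0.0854,0,0,0.26,0,0.0854]

```text
clock: 19.68
tcp_pos: [0.5571, -0.3524, 0.2993]
orientation: [0.002, 0.663, 0.748, 0.0]
wrist_force: [0.4, 0.2, 0.3]
finger_gap: 0.0854
grip_force: 0.0
```

Request:
move_arm:
  moves: [-0.06,0.3,0,-0.118,0.0854,-0.06,0.3,0,-0.118,0.0854,-0.06,0.3,0,-0.118,0.0854,-0.06,0.3,0,-0.118,0.0854,-0.06,0.3,0,-0.118,0.0854,-0.06,0.3,0,-0.118,0.0854,-0.06,0.3,0,-0.118,0.0854,-0.06,0.3,0,-0.118,0.0854]

```text
clock: 20.35
tcp_pos: [0.495, -0.0478, 0.2958]
orientation: [-0.001, 0.705, 0.709, 0.001]
wrist_force: [-1.6, 0.1, 0.1]
finger_gap: 0.0854
grip_force: 0.0
```

Request:
move_arm:
  moves: [-0.07,0.34,0,0,0.0854,-0.07,0.34,0,0,0.0854,-0.07,0.34,0,0,0.0854,-0.07,0.34,0,0,0.0854,-0.07,0.34,0,0,0.0854,-0.07,0.34,0,0,0.0854,-0.07,0.34,0,0,0.0854,-0.07,0.34,0,0,0.0854,-0.07,0.34,0,0,0.0854,-0.07,0.34,0,0,0.0854]

```text
clock: 21.18
tcp_pos: [0.4257, 0.291, 0.295]
orientation: [-0.0, 0.704, 0.71, 0.0]
wrist_force: [0.7, -0.7, -1.0]
finger_gap: 0.0853
grip_force: 0.0
```

```bash
cat >> m.py <<'E'
def report():
    c=cam('wrist'); s=env.get_state(); print(s['clock'],s['tcp_pos'].round(4),s['orientation'].round(4)); M=masks(c)
    for k in ('red','green','white'):
        for st,ce in blobs(M[k],150): print(k,st,ce.round(1),plane(c,[ce],.098)[0,:2].round(4),lid(c,k,st[0],st[0]+st[2],st[1],st[1]+st[3],.098)[1])
    return c
E
python3 - <<'E'
from m import *
save(report(),'w7.png')
a=cam('scene'); b=cam('side')
for n,c in(('sc',a),('si',b)):
    for st,ce in blobs(masks(c)['red'],40): print(n,st,ce.round(1),plane(c,[ce],.062)[0])
E
```

```text
21.2333 [0.4262 0.2893 0.295 ] [ 1.000e-04  7.051e-01  7.091e-01 -1.000e-04]
green [ 287   65   58   60 2745] [315.8  94.6] [0.4222 0.3722] [0.4224 0.3723]
white [ 447  146   53   53 2214] [473.2 172.2] [0.585  0.2975] [0.5854 0.2971]
white [356 161  18  18 247] [364.1 169.9] [0.4716 0.2989] [0.4713 0.2991]
white [ 547  250   63   59 2609] [577.3 278.5] [0.7298 0.172 ] [0.73  0.172]
white [ 275  323   93   33 1383] [321.1 338.2] [0.429  0.0921] [0.429 0.07 ]
white [320 342  29  17 258] [334.9 350.3] [0.4461 0.0742] [0.4449 0.0769]
sc [210 266  19  17 271] [218.8 274.2] [ 0.56028316 -0.35504033  0.062     ]
si [297 219   6  10  54] [299.6 223.5] [0.44446295 0.03081952 0.062     ]
si [419 265  22  20 320] [429.5 274.3] [ 0.55807327 -0.35428242  0.062     ]
```

Request:
move_arm:
  moves: [-0.002,0.04,0,0,0.0854,-0.0035,0.075,0,0,0.0854,-0.0035,0.0815,-0.03,0,0.0854,-0.0035,0.0815,-0.07,0,0.0854,-0.0035,0.0815,-0.11,0,0.0854,-0.0035,0.0815,-0.15,0,0.0854,-0.0035,0.0815,-0.185,0,0.0854,-0.0035,0.0815,-0.21,0,0.0854,-0.0035,0.0815,-0.225,0,0.0854,-0.0035,0.0815,-0.231,0,0.0854,-0.0035,0.0815,-0.231,0,0.0854,-0.0035,0.0815,-0.231,0,0.05]

```text
clock: 22.33
tcp_pos: [0.4243, 0.3687, 0.065]
orientation: [0.0, 0.707, 0.707, 0.0]
wrist_force: [0.1, -0.2, 1.1]
finger_gap: 0.0755
grip_force: 0.0
```

Request:
move_arm:
  moves: [0,0,0,0,0,0,0,0,0,0,0,0,0,0,0,0,0,0,0,0,0,0,0.01,0,0,0,0,0.04,0,0,0,0,0.08,0,0,0,0,0.12,0,0,0,0,0.16,0,0,0,0,0.18,0,0,0,0,0.18,0,0]

```text
clock: 23.25
tcp_pos: [0.4252, 0.3708, 0.2509]
orientation: [0.001, 0.706, 0.708, 0.005]
wrist_force: [1.1, 0.3, -2.1]
finger_gap: 0.0564
grip_force: 44.1
```

Request:
move_arm:
  moves: [0.014,-0.32,0,0.118,0,0.014,-0.32,0,0.118,0,0.014,-0.32,0,0.118,0,0.014,-0.32,0,0.118,0,0.014,-0.32,0,0.118,0,0.014,-0.32,0,0.118,0,0.014,-0.32,0,0.118,0,0.014,-0.32,0,0.118,0,0.014,-0.32,0,0.118,0]

```text
clock: 24.0
tcp_pos: [0.4365, 0.0448, 0.2432]
orientation: [0.0, 0.666, 0.746, -0.001]
wrist_force: [1.1, 1.1, -3.2]
finger_gap: 0.0567
grip_force: 44.0
```

Request:
move_arm:
  moves: [0.014,-0.32,0,0,0,0.014,-0.32,0,0,0,0.014,-0.32,0,0,0,0.014,-0.32,0,0,0,0.014,-0.32,0,0,0,0.014,-0.32,0,0,0,0.014,-0.32,0,0,0,0.014,-0.32,0,0,0,0.014,-0.32,0,0,0,0.014,-0.32,-0.04,0,0,0.014,-0.32,-0.08,0,0,0.014,-0.32,-0.1,0,0]

```text
clock: 25.0
tcp_pos: [0.4488, -0.2681, 0.1393]
orientation: [-0.004, 0.663, 0.748, 0.0]
wrist_force: [-0.5, 1.9, -2.9]
finger_gap: 0.0566
grip_force: 43.9
```

Request:
move_arm:
  moves: [0,0,0,0,0,0,0,0,0,0]

```text
clock: 25.17
tcp_pos: [0.4501, -0.2689, 0.1428]
orientation: [-0.002, 0.663, 0.748, 0.0]
wrist_force: [0.9, 0.2, -1.2]
finger_gap: 0.0567
grip_force: 44.0
```

Request:
move_arm:
  moves: [0.003,0,-0.03,0,0,0.003,0,-0.06,0,0,0.003,0,-0.08,0,0,0.003,0,-0.09,0,0,0.003,0,-0.096,0,0,0.003,0,-0.1,0,0,0.003,0,-0.103,0,0,0.003,0,-0.105,0,0,0.003,0,-0.105,0,0,0.003,0,-0.105,0,0]

```text
clock: 26.0
tcp_pos: [0.4547, -0.2711, 0.04]
orientation: [0.001, 0.663, 0.748, 0.0]
wrist_force: [0.2, -0.6, -2.4]
finger_gap: 0.0565
grip_force: 44.2
```

Request:
move_arm:
  moves: [0,0,-0.001,0,0,0,0,-0.002,0,0,0,0,-0.003,0,0,0,0,-0.004,0,0,0,0,-0.004,0,0]

```text
clock: 26.42
tcp_pos: [0.4548, -0.2713, 0.0393]
orientation: [0.002, 0.663, 0.748, -0.0]
wrist_force: [-8.8, 4.9, 26.7]
finger_gap: 0.0566
grip_force: 46.9
```

Request:
move_arm:
  moves: [0,0,0,0,0.0854,0,0,0,0,0.0854,0,0,0,0,0.0854,0,0,0.03,0,0.0854,0,0,0.07,0,0.0854,0,0,0.11,0,0.0854,0,0,0.15,0,0.0854,0,0,0.19,0,0.0854,0,0,0.23,0,0.0854,0,0,0.26,0,0.0854]

```text
clock: 27.25
tcp_pos: [0.4546, -0.271, 0.2988]
orientation: [0.002, 0.663, 0.748, 0.0]
wrist_force: [1.1, -0.6, 0.7]
finger_gap: 0.0857
grip_force: 0.0
```

Request:
move_arm:
  moves: [0.04,0.28,0,-0.118,0.0854,0.04,0.28,0,-0.118,0.0854,0.04,0.28,0,-0.118,0.0854,0.04,0.28,0,-0.118,0.0854,0.04,0.28,0,-0.118,0.0854,0.04,0.28,0,-0.118,0.0854,0.04,0.28,0,-0.118,0.0854,0.04,0.28,0,-0.118,0.0854]

```text
clock: 27.92
tcp_pos: [0.4944, 0.0146, 0.2951]
orientation: [-0.001, 0.704, 0.71, 0.001]
wrist_force: [0.5, -1.1, -0.1]
finger_gap: 0.0858
grip_force: 0.0
```

Request:
move_arm:
  moves: [0.09,0.22,0,0,0.0854,0.09,0.22,0,0,0.0854,0.09,0.22,0,0,0.0854,0.09,0.22,0,0,0.0854,0.09,0.22,0,0,0.0854,0.09,0.22,0,0,0.0854,0.09,0.22,0,0,0.0854,0.09,0.22,0,0,0.0854]

```text
clock: 28.58
tcp_pos: [0.5845, 0.2304, 0.2937]
orientation: [-0.0, 0.706, 0.709, -0.001]
wrist_force: [-0.2, 0.3, -0.3]
finger_gap: 0.0858
grip_force: 0.0
```

```bash
python3 - <<'E'
from m import *
save(report(),'w8.png')
a=cam('scene'); b=cam('side')
for n,c in(('sc',a),('si',b)):
  for k in ('red','green'):
    for st,ce in blobs(masks(c)[k],40): print(n,k,st,ce.round(1),plane(c,[ce],.062)[0])
E
```

```text
28.6333 [0.5842 0.2292 0.2942] [-2.000e-04  7.061e-01  7.081e-01 -9.000e-04]
white [ 291   82   59   60 2733] [320.2 111.2] [0.5851 0.2958] [0.5851 0.2958]
white [220 107  20  21 320] [229.7 117.2] [0.4967 0.2902] [0.4969 0.2903]
white [ 433  203   72   66 3488] [467.8 235.2] [0.7463 0.1664] [0.7462 0.1666]
white [ 218  290   35   73 1128] [237.6 328.1] [0.4868 0.0457] [0.4731 0.0484]
white [210 309  24  40 604] [222.1 329.5] [0.4679 0.0432] [0.4703 0.0448]
white [420 317  14  29 192] [426.4 331.6] [0.7136 0.041 ] [0.7125 0.0419]
white [363 340  32  29 270] [382.6 351.4] [0.6625 0.012 ] [0.6571 0.0074]
white [337 343  31  16 268] [349.7 351.2] [0.6221 0.0125] [0.6249 0.0075]
sc red [210 266  19  17 270] [218.8 274.1] [ 0.56023646 -0.35493153  0.062     ]
sc green [221 237  18  14 204] [229.5 243.4] [ 0.45618692 -0.27098337  0.062     ]
si red [297 219   6  10  53] [299.5 223.6] [0.44416193 0.03062251 0.062     ]
si red [420 265  21  20 320] [429.6 274.3] [ 0.55821421 -0.35434193  0.062     ]
si green [ 10 230   8   9  40] [ 13.2 233. ] [-0.21673043  0.6366452   0.062     ]
si green [ 16 246  30  38 445] [ 29.1 264.7] [-0.21404729  0.46328959  0.062     ]
si green [372 271  20  18 286] [381.6 279.6] [ 0.45500058 -0.27080439  0.062     ]
```

Request:
move_arm:
  moves: [0.001,0.04,0,0,0.0854,0.001,0.0665,-0.01,0,0.0854,0.001,0.0665,-0.05,0,0.0854,0.001,0.0665,-0.09,0,0.0854,0.001,0.0665,-0.13,0,0.0854,0.001,0.0665,-0.17,0,0.0854,0.001,0.0665,-0.2,0,0.0854,0.001,0.0665,-0.22,0,0.0854,0.001,0.0665,-0.23,0,0.0854,0.001,0.0665,-0.23,0,0.0854,0.001,0.0665,-0.23,0,0.05,0.001,0.0665,-0.23,0,0]

```text
clock: 29.73
tcp_pos: [0.5868, 0.2957, 0.0676]
orientation: [0.001, 0.707, 0.708, 0.002]
wrist_force: [-0.6, 0.2, 0.4]
finger_gap: 0.0636
grip_force: 0.0
```

Request:
move_arm:
  moves: [0,0,0,0,0,0,0,0,0,0,0,0,0,0,0,0,0,0,0,0,0,0,0.01,0,0,0,0,0.04,0,0,0,0,0.08,0,0,0,0,0.12,0,0,0,0,0.16,0,0,0,0,0.18,0,0,0,0,0.18,0,0]

```text
clock: 30.65
tcp_pos: [0.5877, 0.2968, 0.2529]
orientation: [0.003, 0.706, 0.708, 0.005]
wrist_force: [0.5, -0.2, -2.6]
finger_gap: 0.0564
grip_force: 44.3
```

Request:
move_arm:
  moves: [-0.04,-0.23,0.01,0.118,0,-0.04,-0.23,0.01,0.118,0,-0.04,-0.23,0.01,0.118,0,-0.04,-0.23,0.01,0.118,0,-0.04,-0.23,0.01,0.118,0,-0.04,-0.23,0.01,0.118,0,-0.04,-0.23,0.01,0.118,0]

```text
clock: 31.23
tcp_pos: [0.5437, 0.0612, 0.2544]
orientation: [-0.0, 0.666, 0.746, -0.001]
wrist_force: [0.6, 0.8, -3.4]
finger_gap: 0.0563
grip_force: 44.3
```

Request:
move_arm:
  moves: [-0.014,-0.234,0,0,0,-0.014,-0.234,0,0,0,-0.014,-0.234,0,0,0,-0.014,-0.234,0,0,0,-0.014,-0.234,0,0,0,-0.014,-0.234,0,0,0,-0.014,-0.234,0,0,0,-0.014,-0.234,-0.04,0,0,-0.014,-0.234,-0.08,0,0,-0.014,-0.234,-0.11,0,0,-0.014,-0.234,-0.11,0,0,-0.014,-0.234,-0.11,0,0]

```text
clock: 32.23
tcp_pos: [0.5294, -0.1666, 0.1432]
orientation: [-0.003, 0.663, 0.748, -0.001]
wrist_force: [0.4, 0.1, -2.4]
finger_gap: 0.0563
grip_force: 44.5
```

Request:
move_arm:
  moves: [0.003,0,-0.03,0,0,0.003,0,-0.06,0,0,0.003,0,-0.08,0,0,0.003,0,-0.088,0,0,0.003,0,-0.093,0,0,0.003,0,-0.097,0,0,0.003,0,-0.1,0,0,0.003,0,-0.102,0,0,0.003,0,-0.102,0,0]

```text
clock: 32.98
tcp_pos: [0.5349, -0.1685, 0.044]
orientation: [0.001, 0.663, 0.748, 0.0]
wrist_force: [0.1, -0.2, -3.7]
finger_gap: 0.0566
grip_force: 44.7
```

Request:
move_arm:
  moves: [0,0,-0.001,0,0,0,0,-0.002,0,0,0,0,-0.002,0,0]

```text
clock: 33.23
tcp_pos: [0.5343, -0.1683, 0.0414]
orientation: [0.0, 0.663, 0.748, 0.0]
wrist_force: [-0.2, 1.1, -3.1]
finger_gap: 0.0562
grip_force: 44.7
```

Request:
move_arm:
  moves: [0,0,-0.001,0,0,0,0,-0.002,0,0,0,0,-0.002,0,0,0,0,-0.002,0,0]

```text
clock: 33.57
tcp_pos: [0.5344, -0.1684, 0.0412]
orientation: [0.001, 0.663, 0.748, 0.0]
wrist_force: [-5.2, 1.0, 9.7]
finger_gap: 0.0566
grip_force: 45.8
```

Request:
move_arm:
  moves: [0,0,0,0,0.0854,0,0,0,0,0.0854,0,0,0,0,0.0854,0,0,0.03,0,0.0854,0,0,0.07,0,0.0854,0,0,0.11,0,0.0854,0,0,0.15,0,0.0854,0,0,0.19,0,0.0854,0,0,0.23,0,0.0854,0,0,0.26,0,0.0854]

```text
clock: 34.4
tcp_pos: [0.5347, -0.1684, 0.3031]
orientation: [0.002, 0.663, 0.748, 0.001]
wrist_force: [1.0, -1.3, -0.7]
finger_gap: 0.0854
grip_force: 0.0
```

Request:
move_arm:
  moves: [-0.1,0.33,0,0,0.0854,-0.1,0.33,0,0,0.0854,-0.1,0.33,0,0,0.0854,-0.1,0.33,0,0,0.0854,-0.1,0.33,0,0,0.0854,-0.1,0.33,0,0,0.0854,-0.1,0.33,0,0,0.0854,-0.1,0.33,0,0,0.0854,-0.1,0.33,0,0,0.0854,-0.1,0.33,0,0,0.0854,-0.1,0.33,0,0,0.0854,-0.1,0.33,0,0,0.0854]

```text
clock: 35.4
tcp_pos: [0.4347, 0.1611, 0.2992]
orientation: [0.0, 0.664, 0.748, -0.0]
wrist_force: [0.8, -1.0, -1.0]
finger_gap: 0.0855
grip_force: 0.0
```

```bash
python3 - <<'E'
from m import *
c=cam('wrist'); a=cam('scene'); b=cam('side')
for n,k in(('sc',a),('si',b)):
  for q in ('red','green'):
    for st,ce in blobs(masks(k)[q],40): print(n,q,st,ce.round(1),plane(k,[ce],.062)[0])
f=lambda k,x,y,w,h:cv2.resize(cv2.cvtColor(k['pixels'],cv2.COLOR_RGB2BGR)[y:y+h,x:x+w],(400,300),interpolation=cv2.INTER_CUBIC)
print(env.get_state()['tcp_pos'],env.get_state()['wrist_force'])
cv2.imwrite('pics/final.png',np.vstack([np.hstack([f(b,200,150,260,195),f(a,170,150,260,195)]),np.hstack([f(c,0,0,640,400),f(b,0,0,640,400)])]))
E
```

```text
sc red [210 266  19  17 271] [218.8 274.2] [ 0.56028316 -0.35504033  0.062     ]
sc green [221 237  18  14 202] [229.5 243.3] [ 0.45607126 -0.27081349  0.062     ]
si red [297 219   6  10  53] [299.5 223.6] [0.44416193 0.03062251 0.062     ]
si red [420 265  21  20 317] [429.6 274.3] [ 0.55832922 -0.35426708  0.062     ]
si green [  9 230   9   8  40] [ 13.  233.2] [-0.21748245  0.6364964   0.062     ]
si green [ 16 244  31  40 452] [ 29.1 264.6] [-0.21394745  0.46374285  0.062     ]
si green [372 271  20  18 286] [381.6 279.6] [ 0.45500946 -0.27079762  0.062     ]
[0.43482044 0.16055887 0.29910252] [-0.07848493  0.70680288  0.87247897]
```

View pics/final.png

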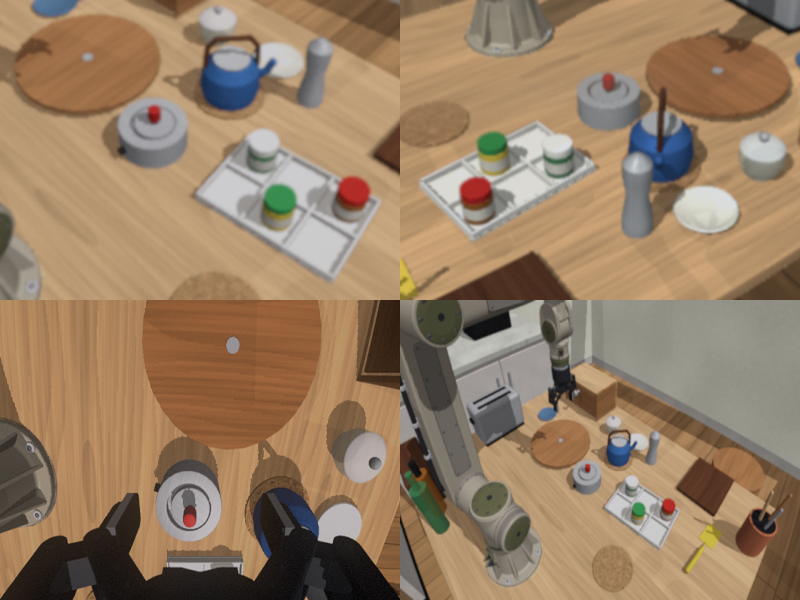

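The final picture shows all three jars upright in tray pockets. The cover is seated in the recess, the kettle is on the mat, and the turntable is empty.

```bash
python3 -c "
from workcell import env
print(env.hand_in())"
```

```text
the job is handed in; nothing more can be done
None
```

I handed the job in at about 35 s on the robot clock. The final pictures show the kettle upright on the cork mat, the cover seated flush in the stand with its knob up, and all three jars present (jam, mustard, pickle) upright in tray pockets; the hand-in gave no verdict.

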